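# Call the staff on a touchless reception panel

### The arm

A 6-joint arm with a two-finger parallel gripper is mounted at the origin on the work surface. World frame = base frame: x ahead of the robot, y to its left, z up, the work surface at z = 0. Lengths are in mm, angles in degrees, forces in N, time in s.
With the tool pointing down it reaches from about 350 to 850 mm from the base axis. Payload 8.1 kg.
Tool frame: the origin (TCP) lies between the finger pads; the fingertips stand 17 mm ahead of it and the grasp point (between the pads) lies 2 mm behind it; z points along the fingers, y is the line along which they close (so a half turn about z gives the same grasp; the last joint's range is limited). The gripper opens to 85 mm and grips with 20 to 120 N. Pads are 22 mm wide; open, the fingers measure 114 mm over their backs; the gripper's body (76 mm by 85 mm) begins 54 mm behind the grasp point. The pads swing forward as they close: fully open they stand 13 mm farther back than shut.
Start: joints at [62.2, 7.471, 85.268, -0, 87.261, -4.893], TCP at [233.52, 552.697, 210.492] pointing down, gripper open.
Joint ranges: [-169.43, 169.43], [-51.17, 129.36], [1.28, 143.12], [-76.62, 256.62], [0, 156.53], [-152.29, 152.29]. Speed limits (degrees/s): [136.94, 136.94, 159.86, 180, 180, 180].

### API

Orientations are given as [roll, pitch, yaw] about the fixed x, y, z axes, in that order (R = Rz(yaw) Ry(pitch) Rx(roll)).
In Python, from bench import sense, snapshot, hand_in, trace, place_of gives the robot as it stands.
- The arm moves only by the shell command python3 -m handwheel 'ROWS' [FORCE]. ROWS is JSON, a list of rows, each a list of 7 numbers: the opening, from -1 (shut) to 1 (fully open), then the shift along the tool's x, y, z in cm, then the turn, a rotation vector about the tool's x, y, z in rad. A call has 1 to 12 rows; each row shifts and turns the commanded pose from where the row before left it, along the tool's axes as they then stand; what a row does not reach is not made up. A row lasts 1/12 s, in which the tool goes at most 41.7 mm and 7.16 degrees, less where a joint would pass 70% of its speed; a pose out of reach is approached as far as the arm can. A call with a gripper value outside its range is refused whole. The fingers move at their own pace and stop on an object; FORCE is the grip in N (left out, the last holds). Time passes only in rows, so rows that do not move let the fingers close. It gives the time, the measured TCP pose, the force, the opening and the grip force at its end, in the units of the state.
- sense(): the state, without advancing time (a new reading comes with each control period).
- snapshot(name): name is "side" or "top"; returns a dict with "image" (480x640x3 uint8, red, green, blue), "intrinsics" (3x3 intrinsics, pixels), "R" (3x3) and "t" (3): a world point X has camera coordinates R X + t. Camera axes: x right, y down, z forward; pixel columns grow to the right and rows downward; lengths in mm; the calibration is good to about 2 mm. A picture is of the moment at which its call begins. There is no depth.
- hand_in(): hands the job in; it is judged then, once.
Trained networks look in a picture, given as the dict that the camera call returned (one of the last four; its "shot" number tells which), for a name from the list of things; names that differ only in an ending like _2 or _b are one class to them, and where a whole thing is asked for, a point or a joint stands for the part that bears it (a point fixed in the world has none). Each returns a list of dicts, best first, with "conf" (0 to 1); they miss things now and then, are a little off and sometimes report something else, mostly with a low value. They report only what shows in the picture. A call takes as long as a camera call.
- trace(picture, query): "pixels" (480x640 bool, what is visible of it).
- place_of(picture, query): "location" ([x, y, z] in mm, in world coordinates, good to about 4 mm: a listed point, or the origin of a listed thing).
The state is a dict: "time": time; "joint_pos": joint angles; "qd": joint speeds; "joint_efforts": joint torques, N m; "tool_pos": TCP position; "tcp_rot": TCP orientation; "ft_force": force on the tool from outside, world axes, zero at the start; "wrist_torque": the same for the moment, N m; "finger_gap": finger opening in mm; "grip_force": force on a finger pad.
Only numpy, scipy, OpenCV 4.12 (cv2) and the standard library are available. Lean on these libraries where they do the work, as an engineer would, in place of code of your own. Each camera call takes 0.05 s, during which the arm holds its last target. There are 200 camera calls.

### The job

At the reception desk, call the staff on the touchless panel: push the clear sliding cover fully open (it has an orange ridge to push on), point with the fingertips about 3 cm above the middle of the green sensor for at least two seconds, then push the cover fully shut again. Do not take the ridge between the fingers; touch none of the sensors, and while the cover is open do not bring the fingertips close over the blue or yellow one. Leave the bottle, the tape roll and the cutter where they are.

Things in the scene. Friction and masses are not known exactly. Their poses are not given: they have to be found in the camera images.
- panel: grey call panel fixed on the desk, 230 mm deep (x) by 260 mm wide (y), deck 30 mm high, with an aluminium guide 42 mm high along each side edge. Origin on the desk, under the middle of the sensor row; the deck runs from x = -70 to x = +160 mm and y = -130 to +130 mm. Its x axis points away from the robot (turned by up to 0.35 rad) and is the way the cover opens; z up
- cover (a joint): slide of the clear cover sheet (100 mm along panel x, 234 mm along panel y, 5 mm thick, underside 36 and top face 41 mm above the desk, one orange ridge near its far edge): 0 = fully shut, over all three sensors, 0.09 m = fully open, slid along the panel's +x against its stop. It starts 0 to 0.02 m open, slides with about 1.5 N of friction and stays where it is left
- ridge (a point): centre of the crest of the orange ridge fixed across the cover sheet; crest 65 mm above the desk, ridge 24 mm high above the sheet, 18 mm deep (panel x, so its near and far faces lie 9 mm from this point), 150 mm long (panel y). It is at panel x = 41 mm, y = 0 when the cover is shut, x = 131 mm when fully open. Push the near face towards panel +x to open, the far face towards -x to shut
- green_top (a point): green round touchless sensor, one of three in a row on the panel; green disc 34 mm across in a 42 mm silver rim. The point is the centre of its top face, 33 mm above the desk. The three sensors stand 70 mm apart along the panel's y axis at panel y = -70, 0, +70 mm (x = 0), in an order that changes; sensors are fixed
- blue_top (a point): blue round touchless sensor, one of three in a row on the panel; blue disc 34 mm across in a 42 mm silver rim. The point is the centre of its top face, 33 mm above the desk. The three sensors stand 70 mm apart along the panel's y axis at panel y = -70, 0, +70 mm (x = 0), in an order that changes; sensors are fixed
- yellow_top (a point): yellow round touchless sensor, one of three in a row on the panel; yellow disc 34 mm across in a 42 mm silver rim. The point is the centre of its top face, 33 mm above the desk. The three sensors stand 70 mm apart along the panel's y axis at panel y = -70, 0, +70 mm (x = 0), in an order that changes; sensors are fixed
- green_sensor: the green sensor as a body; origin at the centre of its underside on the deck, 3 mm below its top point
- blue_sensor: the blue sensor as a body; origin at the centre of its underside on the deck, 3 mm below its top point
- yellow_sensor: the yellow sensor as a body; origin at the centre of its underside on the deck, 3 mm below its top point
- bottle: bystander: white sanitizer bottle with a black pump head, 75 by 85 mm, 202 mm tall, loose; origin at the centre of its underside
- tape: bystander: roll of white tape lying flat, 92 mm across, 48 mm high, loose; origin at the centre of its underside
- cutter: bystander: closed black utility cutter with a yellow stripe lying flat, 150 by 22 by 13 mm, loose; origin at the centre of its underside, long along its x

How it is judged:
By the outcome, as a careful person would: the job done as asked, in the order asked, and still so for the second after the job is handed in, with the robot touching nothing.
It also fails if it takes over 61 s, if anything falls off the work surface, if the arm or the gripper's body presses on something with over 40 N, if the wrist force passes 120 N, or if a joint passes its speed limit or range.

## Working session

There is one attempt and no reset: what is moved stays moved. The work goes in short steps, Python scripts to look and compute and a shell command to move; the robot and the scene stay as the last step left them, time stands still between calls to the robot, and variables do not carry over. Pictures are saved under pics/ and viewed, at most 10 in all, crops included, and the job is handed in when it is done.

```bash
mkdir -p pics; python3 - <<'E'
from bench import *
import cv2
for n in("top","side"):
    p=snapshot(n); cv2.imwrite(f"pics/{n}0.png",p["image"][:,:,::-1])
    for q in("panel","ridge","green_top","blue_top","yellow_top","bottle","tape","cutter"):
        r=place_of(p,q)
        print(n,q,[([round(v) for v in d["location"]],round(d["conf"],2)) for d in r[:2]])
s=sense();print(s["tool_pos"],s["tcp_rot"],s["finger_gap"],s["time"])
E
```

```text
top panel [([477, 33, -3], 0.62)]
top ridge [([520, 38, 65], 0.88)]
top green_top []
top blue_top []
top yellow_top []
top bottle [([555, 376, 1], 0.81)]
top tape []
top cutter [([378, 197, 1], 0.79)]
side panel [([472, 32, -1], 0.77), ([516, 37, 62], 0.3)]
side ridge [([518, 37, 65], 0.83)]
side green_top []
side blue_top []
side yellow_top [([472, 32, -2], 0.59)]
side bottle [([559, 376, -1], 0.67)]
side tape [([621, -168, -1], 0.82)]
side cutter [([372, 197, 4], 0.7)]
[233.52847542 552.67923786 210.50717947] [-1.79998879e+02 -4.00348262e-04  1.57092794e+02] 85.62482986961133 0.9
```

View pics/top0.png

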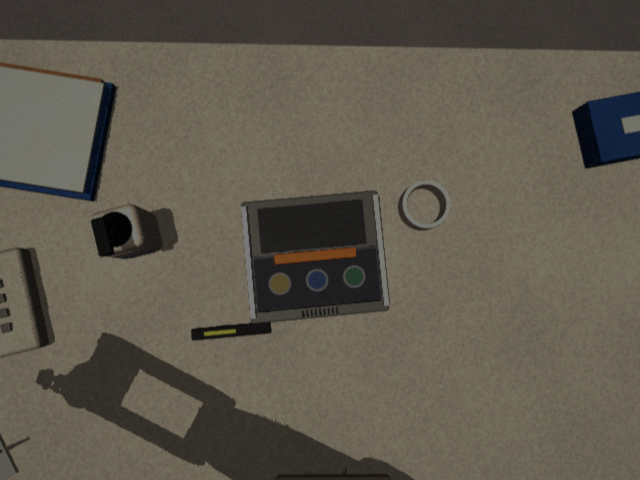

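View pics/side0.png

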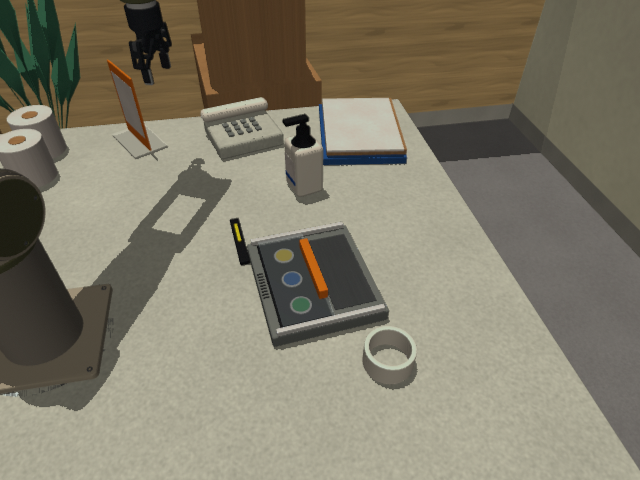

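The top view shows the sensors under the cover: yellow (280,284), blue (317,280) and green (354,276). The ridge runs from (275,258) to (356,252), the cutter lies at (231,331), the tape at (425,205) and the bottle at (125,232). The side view agrees, with green on the robot's right.

```bash
cat > h.py <<'E'
import numpy as np, cv2
def px2w(p,uv,z):
    K,R,t=[np.array(p[k],float) for k in("intrinsics","R","t")]
    d=R.T@np.linalg.solve(K,[uv[0],uv[1],1.]); c=-R.T@t
    return c+d*(z-c[2])/d[2]
def blobs(p,lo,hi,amin,roi=None):
    m=cv2.inRange(cv2.cvtColor(p["image"],cv2.COLOR_RGB2HSV),lo,hi)
    n,_,s,c=cv2.connectedComponentsWithStats(m)
    return [(c[i].round(1),s[i,4]) for i in range(1,n) if s[i,4]>=amin]
E
python3 - <<'E'
from bench import *
from h import *
for n in("top","side"):
    p=snapshot(n)
    W={}
    for q,lo,hi,z in(("orange",(5,180,90),(16,255,255),65),("green",(65,70,40),(90,255,255),33),("blue",(100,80,40),(115,255,255),33),("yellow",(17,90,60),(30,255,255),33)):
        for c,a in blobs(p,lo,hi,60):
            w=px2w(p,c,z)
            if 400<w[0]<640 and abs(w[1]-35)<130: W[q]=w; print(n,q,c,a,w.round(1))
    if "green" in W and "yellow" in W:
        d=W["yellow"]-W["green"]; print("yaw",np.degrees(np.arctan2(-d[0],d[1])),np.hypot(*d[:2]))
E
```

```text
top orange [314.7 255.3] 713 [517.9  37.6  65. ]
top green [353.8 276. ] 216 [481.2 -36.8  33. ]
top blue [316.8 279.7] 222 [473.8  32.6  33. ]
top yellow [279.4 283.3] 249 [466.7 102.3  33. ]
yaw 5.973173734567524 139.82708569067233
side orange [313.9 268.3] 581 [519.1  22.9  65. ]
side green [300.6 304.3] 174 [482.2 -36.3  33. ]
side blue [291.6 278.3] 152 [475.   33.6  33. ]
side yellow [283.6 254.8] 137 [468.2 103.4  33. ]
yaw 5.724360004911489 140.37865422536657
```

```bash
python3 -m handwheel '[[-1,0,0,0,0,0,-0.1],[-1,0,0,0,0,0,-0.1],[-1,0,0,0,0,0,-0.1],[-1,0,0,0,0,0,-0.1],[-1,0,0,0,0,0,-0.1],[-1,0,0,0,0,0,0],[-1,0,0,0,0,0,0],[-1,0,0,0,0,0,0]]'; cat >> h.py <<'E'
O=np.array([474.4,33.]);A=np.radians(5.9)
def panel(w):
    d=np.array(w[:2])-O;c,s=np.cos(A),np.sin(A)
    return np.array([c*d[0]+s*d[1],-s*d[0]+c*d[1],w[2]])
def st():
    from bench import sense
    s=sense();print("panel",panel(s["tool_pos"]).round(1),"rot",np.round(s["tcp_rot"],1),"F",np.round(s["ft_force"],1),"gap",round(s["finger_gap"],1),"t",round(s["time"],2))
E
python3 -c "from h import *;st()"
```

```text
time: 1.67
tool_pos: [233.5, 552.7, 210.5]
tcp_rot: [180.0, -0.0, -174.5]
ft_force: [-0.3, -0.1, -1.0]
finger_gap: 0.2
grip_force: 0.0
panel [-186.2  541.7  210.5] rot [ 180.    -0.  -174.5] F [-0.3 -0.1 -1. ] gap 0.2 t 1.67
```

```bash
R='see below'; python3 -m handwheel '[[-1,-0.5,-1.5,0,0,0,0],[-1,-0.9,-2.9,0,0,0,0],[-1,-0.9,-2.9,0,0,0,0],[-1,-0.9,-2.9,0,0,0,0],[-1,-0.9,-2.9,0,0,0,0],[-1,-0.9,-2.9,0,0,0,0],[-1,-0.9,-2.9,0,0,0,0],[-1,-0.9,-2.9,0,0,0,0],[-1,-0.9,-2.9,0,0,0,0],[-1,-0.9,-2.9,0,0,0,0],[-1,-0.9,-2.9,0,0,0,0],[-1,-0.9,-2.9,0,0,0,0]]' >/dev/null; python3 -m handwheel '[[-1,-0.9,-2.9,0,0,0,0],[-1,-0.9,-2.9,0,0,0,0],[-1,-0.9,-2.9,0,0,0,0],[-1,-0.9,-2.9,0,0,0,0],[-1,-0.9,-2.9,0,0,0,0],[-1,-0.9,-2.9,0,0,0,0],[-1,-0.9,-2.9,0,0,0,0],[-1,-0.9,-2.9,0,0,0,0],[-1,-0.5,-2.5,0,0,0,0],[-1,0,0,0,0,0,0],[-1,0,0,0,0,0,0]]' >/dev/null; python3 -c "from h import *;st()"
```

```text
panel [ -6.8 -50.9 210.4] rot [ 180.    -0.  -174.5] F [-0.4  0.7  0.1] gap -0.1 t 3.58
```

```bash
python3 -m handwheel '[[-1,-0.7,0,1.5,0,0,-0.007],[-1,-0.7,0,2.5,0,0,0],[-1,0,0,2.5,0,0,0],[-1,0,0,2.5,0,0,0],[-1,0,0,1.5,0,0,0],[-1,0,0,0,0,0,0],[-1,0,0,0,0,0,0]]' >/dev/null; python3 - <<'E'
from h import *;st()
from bench import *
ims=[]
for n in("top","side"):
    p=snapshot(n);im=p["image"][:,:,::-1].copy()
    K,R,t=[np.array(p[k],float) for k in("intrinsics","R","t")]
    w=np.array(sense()["tool_pos"])-[0,0,17]
    q=K@(R@w+t);q=q[:2]/q[2];print(n,q.round())
    x,y=300,250
    c=cv2.resize(im[y-90:y+90,x-80:x+120],(400,360),interpolation=cv2.INTER_CUBIC)
    cv2.circle(c,(int((q[0]-x+80)*2),int((q[1]-y+90)*2)),3,(0,0,255),-1)
    ims.append(c)
cv2.imwrite("pics/a.png",np.hstack(ims))
E
```

```text
panel [  6.4 -48.6 105. ] rot [ 1.800e+02 -1.000e-01 -1.738e+02] F [0.3 1.2 0.8] gap 0.2 t 4.17
top [345. 272.]
side [301. 276.]
```

View pics/a.png

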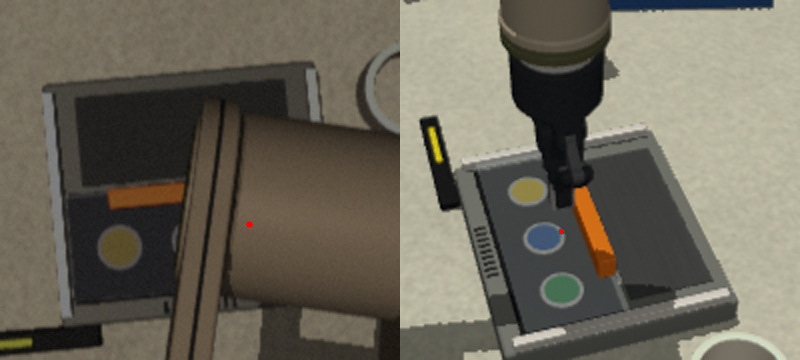

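The tip appears about 13 px above its predicted spot in the side view, so I'm checking the scale at higher zoom.

```bash
python3 - <<'E'
from h import *;st()
from bench import *
p=snapshot("side");im=p["image"][:,:,::-1].copy()
K,R,t=[np.array(p[k],float) for k in("intrinsics","R","t")]
x,y=230,140
c=cv2.resize(im[y:y+150,x:x+150],(600,600),interpolation=cv2.INTER_CUBIC)
c=cv2.convertScaleAbs(c,alpha=2,beta=20)
for d in(17,0,-56):
    w=np.array(sense()["tool_pos"])-[0,0,d];q=K@(R@w+t);q=q[:2]/q[2];print(d,q.round(1))
    cv2.circle(c,(int((q[0]-x)*4),int((q[1]-y)*4)),4,(0,0,255),-1)
print("cam",-R.T@t)
cv2.imwrite("pics/b.png",c)
E
```

```text
panel [  8.1 -49.4 107.2] rot [-1.800e+02  1.000e-01 -1.738e+02] F [-0.1  0.9  0.4] gap 0.0 t 4.27
17 [301.1 275.8]
0 [300.9 269.6]
-56 [300.2 247.8]
cam [ 404.84060759 -616.39057122  750.58564188]
```

View pics/b.png

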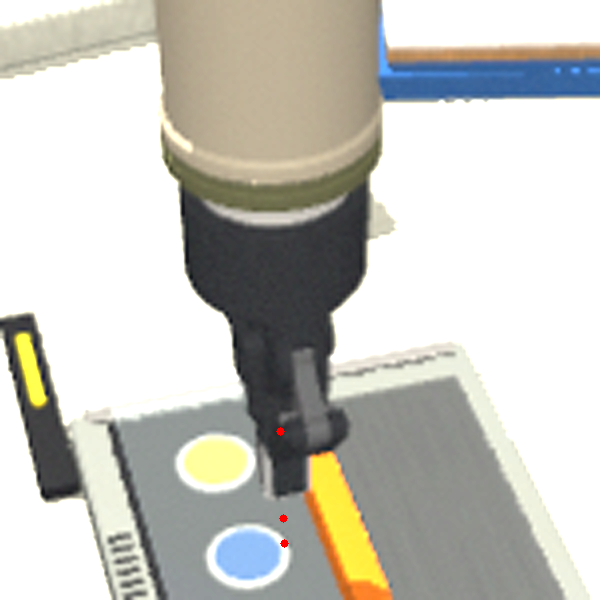

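```bash
python3 - <<'E'
from h import *
from bench import *
p=snapshot("side");K,R,t=[np.array(p[k],float) for k in("intrinsics","R","t")]
P=lambda w:((lambda q:q[:2]/q[2])(K@(R@np.array(w)+t))).round(1)
T=np.array([233.5,552.7,210.5])
a=np.radians(157.1);ty=np.array([np.sin(a),-np.cos(a),0])
im=cv2.imread("pics/side0.png")[0:150,80:230];c=cv2.resize(im,(600,600),interpolation=cv2.INTER_CUBIC);c=cv2.convertScaleAbs(c,alpha=1.6,beta=30)
for w in(T-[0,0,4],T-[0,0,4]+50*ty,T-[0,0,4]-50*ty,T+[0,0,56]):
    q=P(w);print(q);cv2.circle(c,(int((q[0]-80)*4),int(q[1]*4)),4,(0,0,255),-1)
cv2.imwrite("pics/c.png",c)
st(); s=sense();print(s["joint_pos"])
r=trace(p,"bottle");print(len(r))
E
```

```text
[161.4  90.8]
[170.  82.]
[152.1 100.2]
[155.7  66.9]
panel [  8.5 -49.8 107.4] rot [-180.     0.2 -173.9] F [0.2 0.1 0.9] gap 0.4 t 4.37
[-7.85968907e+00 -5.95622055e+00  1.09794408e+02  3.04467817e-03
  7.59845861e+01 -1.04006676e+02]
0
```

View pics/c.png

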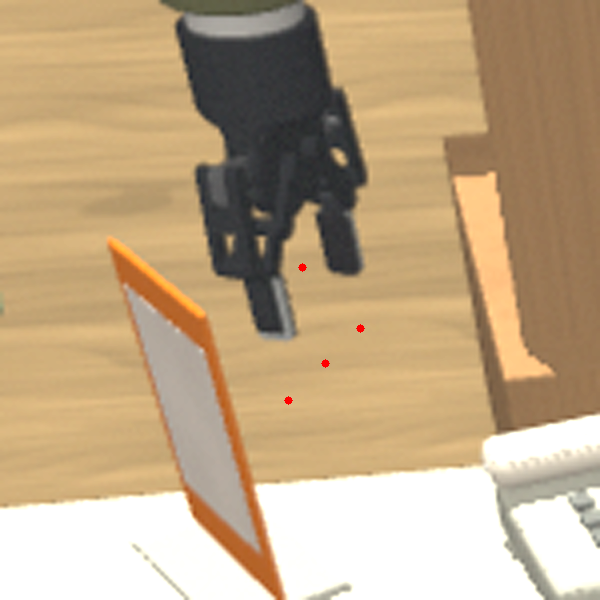

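The offset is consistent with the start picture, so I'm checking whether it comes from the camera model, using the 202 mm bottle, or from the tool.

```bash
python3 - <<'E'
from h import *
from bench import *
for n in("side","top"):
    p=snapshot(n);K,R,t=[np.array(p[k],float) for k in("intrinsics","R","t")]
    P=lambda w:((lambda q:q[:2]/q[2])(K@(R@np.array(w)+t))).round(1)
    print(n,"bottle",P([557,376,0]),P([557,376,202]),"tape top",P([621,-168,0]),P([621,-168,48]),"cam",(-R.T@t).round(),K[0,0],K[1,1],K[:2,2])
    c,s=np.cos(A),np.sin(A)
    for y in(-75,75): print("ridge crest ends",P([O[0]+c*44-s*y,O[1]+s*44+c*y,65]))
st()
E
```

```text
side bottle [304.  186.6] [302.4 115.8] tape top [388.  360.5] [390.9 345.3] cam [ 405. -616.  751.] 477.8993909677229 477.8993909677229 [318.35376309 248.70466104]
ridge crest ends [323.1 290.5]
ridge crest ends [302.3 238.5]
top bottle [138.4 235.2] [ 96.6 223.8] tape top [418.9 205.3] [424.7 201.6] cam [473.  61. 996.] 514.3678367818029 514.3678367818029 [316.47061734 245.02916147]
ridge crest ends [355.8 251.3]
ridge crest ends [273.5 259.1]
panel [  7.9 -49.9 106.7] rot [-1.800e+02  1.000e-01 -1.739e+02] F [-0.2 -0.6  0.7] gap -0.2 t 4.52
```

The camera is right: the bottle and tape project correctly. The fingertips therefore really sit about 33 mm higher than the reported pose implies. I'll descend carefully, watching force and image.

```bash
python3 -m handwheel '[[-1,0,0,1,0,0,0],[-1,0,0,1,0,0,0],[-1,0,0,1,0,0,0],[-1,0,0,0,0,0,0],[-1,0,0,0,0,0,0],[-1,0,0,0,0,0,0]]' >/dev/null; cat >> h.py <<'E'
def look(name,d=17,box=(230,170,150,150)):
    from bench import sense,snapshot
    s=sense();p=snapshot("side");im=p["image"][:,:,::-1]
    K,R,t=[np.array(p[k],float) for k in("intrinsics","R","t")]
    x,y,w,h=box;c=cv2.convertScaleAbs(cv2.resize(im[y:y+h,x:x+w],None,fx=4,fy=4,interpolation=cv2.INTER_CUBIC),alpha=1.8,beta=20)
    for k in(d,d-34):
        q=K@(R@(np.array(s["tool_pos"])-[0,0,k])+t);q=q[:2]/q[2]
        cv2.circle(c,(int((q[0]-x)*4),int((q[1]-y)*4)),3,(0,0,255),-1)
    cv2.imwrite("pics/"+name,c);st()
E
python3 -c "from h import *;look('d.png')"
```

```text
panel [  7.3 -49.8  75.6] rot [-180.     0.  -173.9] F [-0.  -0.2  0.1] gap 0.1 t 5.07
```

View pics/d.png

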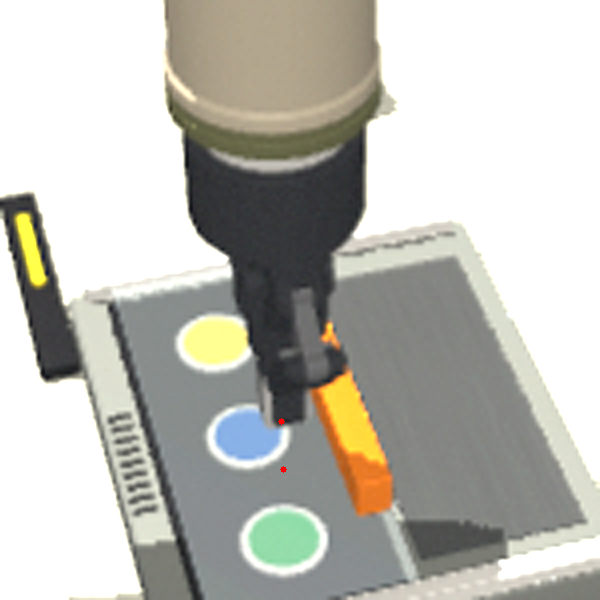

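```bash
python3 -m handwheel '[[-1,0,0,0.8,0,0,0],[-1,0,0,0.6,0,0,0],[-1,0,0,0,0,0,0],[-1,0,0,0,0,0,0]]' >/dev/null; python3 -c "from h import *;st()"
python3 -m handwheel '[[-1,0,0,0.2,0,0,0],[-1,0,0,0.1,0,0,0],[-1,0,0,0.1,0,0,0],[-1,0,0,0,0,0,0],[-1,0,0,0,0,0,0]]' >/dev/null; python3 -c "from h import *;st()"
```

```text
panel [  6.5 -49.7  60.7] rot [ 1.800e+02 -1.000e-01 -1.739e+02] F [ 0.2  0.1 -0. ] gap -0.0 t 5.4
panel [  7.2 -49.8  57.5] rot [-180.     0.  -173.9] F [0.2 0.4 0.4] gap -0.4 t 5.82
```

```bash
python3 -m handwheel '[[-1,0,0,0.1,0,0,0],[-1,0,0,0.1,0,0,0],[-1,0,0,0.1,0,0,0],[-1,0,0,0,0,0,0]]' >/dev/null; python3 -c "from h import *;st()"

```

```text
panel [  7.  -49.8  54.2] rot [ 180.    -0.  -173.9] F [-0.  -0.2  0.3] gap 0.2 t 6.15
```

There is no contact 4 mm below where the stated geometry would touch, so the image offset is real. I'm going down to a true tip height of about 53 mm.

```bash
python3 -m handwheel '[[-1,0,0,0.3,0,0,0],[-1,0,0,0.3,0,0,0],[-1,0,0,0.2,0,0,0],[-1,0,0,0.2,0,0,0],[-1,0,0,0,0,0,0]]' >/dev/null; python3 -c "from h import *;st()"
python3 -m handwheel '[[-1,0,0,0.2,0,0,0],[-1,0,0,0.2,0,0,0],[-1,0,0,0.2,0,0,0],[-1,0,0,0.2,0,0,0],[-1,0,0,0,0,0,0],[-1,0,0,0,0,0,0]]' >/dev/null; python3 -c "from h import *;look('e.png')"
```

```text
panel [  6.7 -49.7  43.8] rot [ 1.800e+02 -1.000e-01 -1.739e+02] F [-0.2  0.2 -0. ] gap 0.3 t 6.57
panel [  7.1 -49.8  36.4] rot [-180.    -0.  -173.9] F [-0.7  0.2  0.3] gap 0.2 t 7.12
```

View pics/e.png

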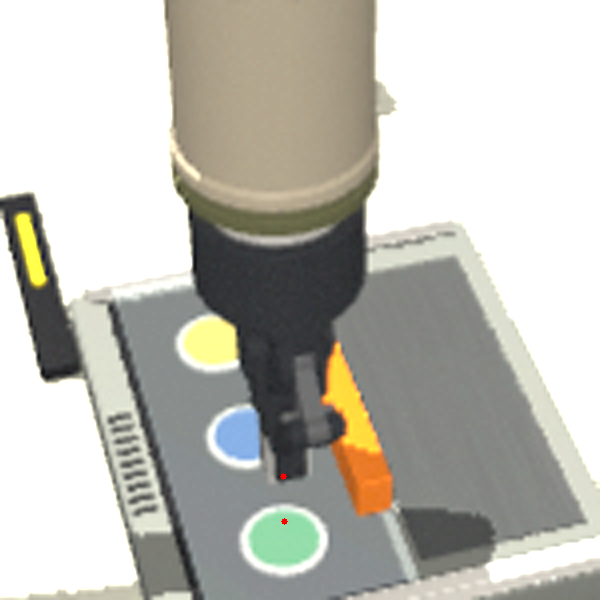

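```bash
python3 -m handwheel '[[-1,-0.5,0,0,0,0,0],[-1,-0.5,0,0,0,0,0],[-1,-0.5,0,0,0,0,0],[-1,-0.5,0,0,0,0,0],[-1,0,0,0,0,0,0]]' >/dev/null; python3 -c "from h import *;st()"
python3 -m handwheel '[[-1,-0.5,0,0,0,0,0],[-1,-0.7,0,0,0,0,0],[-1,-0.7,0,0,0,0,0],[-1,-0.7,0,0,0,0,0],[-1,-0.7,0,0,0,0,0],[-1,-0.7,0,0,0,0,0],[-1,-0.7,0,0,0,0,0],[-1,-0.7,0,0,0,0,0],[-1,-0.4,0,0,0,0,0],[-1,-0.4,0,0,0,0,0],[-1,-0.3,0,0,0,0,0],[-1,0,0,0,0,0,0]]' >/dev/null; python3 - <<'E'
from h import *;st()
from bench import *
p=snapshot("top");b=place_of(p,"ridge")[:1];p2=snapshot("side");b+=place_of(p2,"ridge")[:1]
for r in b:print(panel(r["location"]).round(1),r["conf"])
E
```

```text
panel [ 28.3 -49.8  36.7] rot [-180.     0.  -173.9] F [-0.1  0.8 -0.5] gap 0.2 t 7.53
panel [ 93.  -49.4  36.7] rot [ 180.     0.  -173.9] F [-0.3  0.1  0.6] gap -0.1 t 8.53
[112.9  -0.9  63.4] 0.65
[111.7  -0.2  64.9] 0.9
```

```bash
python3 -m handwheel '[[-1,-0.5,0,0,0,0,0],[-1,-0.4,0,0,0,0,0],[-1,-0.3,0,0,0,0,0],[-1,-0.3,0,0,0,0,0],[-1,-0.2,0,0,0,0,0],[-1,0,0,0,0,0,0]]' >/dev/null; python3 -c "from h import *;st()"
python3 -m handwheel '[[-1,-0.1,0,0,0,0,0],[-1,-0.1,0,0,0,0,0],[-1,-0.1,0,0,0,0,0],[-1,0,0,0,0,0,0],[-1,0,0,0,0,0,0]]' >/dev/null; python3 -c "from h import *;st()"
```

```text
panel [109.7 -49.3  36.5] rot [-180.     0.  -173.9] F [-0.5 -0.3  0.1] gap 0.1 t 9.23
panel [111.3 -49.3  36.4] rot [ 1.800e+02 -1.000e-01 -1.739e+02] F [-5.9 -0.1  2.9] gap 0.2 t 9.65
```

The stop shows as about 6 N. I'm backing off, moving onto green's line, and returning to hover over it.

```bash
python3 -m handwheel '[[-1,0.6,0,0,0,0,0],[-1,0.6,-0.7,-0.5,0,0,0],[-1,0.9,-0.7,-0.5,0,0,0],[-1,1.2,-0.7,0,0,0,0],[-1,1.2,0,0,0,0,0],[-1,1.2,0,0,0,0,0],[-1,1.2,0,0,0,0,0],[-1,1.2,0,0,0,0,0],[-1,1.1,0,0,0,0,0],[-1,1,0,0,0,0,0],[-1,0.8,0,0,0,0,0],[-1,0.2,0,0,0,0,0]]' >/dev/null; python3 -m handwheel '[[-1,0,0,0,0,0,0],[-1,0,0,0,0,0,0]]' >/dev/null; python3 - <<'E'
from h import *
from bench import *
look('f.png',box=(230,190,150,150))
b=place_of(snapshot("top"),"ridge")[:1]+place_of(snapshot("side"),"ridge")[:1]
for r in b:print(panel(r["location"]).round(1),r["conf"])
E
```

```text
panel [  0.9 -71.   46.9] rot [-1.800e+02  1.000e-01 -1.739e+02] F [ 0.  -0.1  0.1] gap 0.4 t 10.87
[132.8   0.5  62.7] 0.69
[127.3  -1.2  61.5] 0.73
```

View pics/f.png

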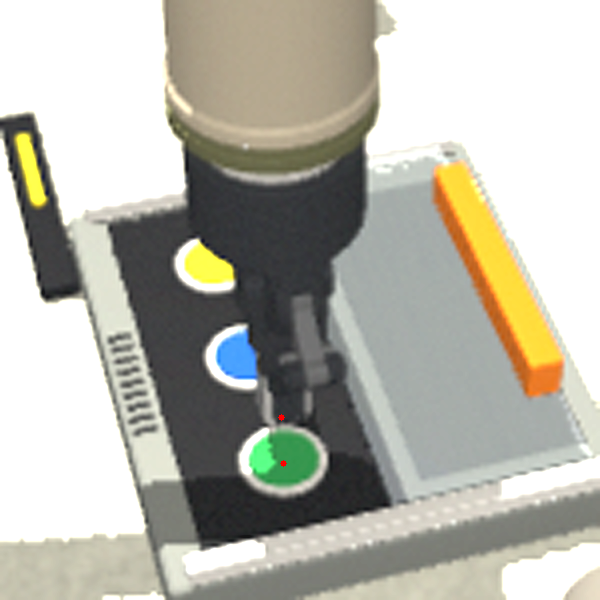

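The side view shows the cover open and the tip about 3 cm over green, whose centre is near crop (284,460). Now I hold for 3 s, then rise.

```bash
python3 -m handwheel '[[-1,0,0,0,0,0,0],[-1,0,0,0,0,0,0],[-1,0,0,0,0,0,0],[-1,0,0,0,0,0,0],[-1,0,0,0,0,0,0],[-1,0,0,0,0,0,0],[-1,0,0,0,0,0,0],[-1,0,0,0,0,0,0],[-1,0,0,0,0,0,0],[-1,0,0,0,0,0,0],[-1,0,0,0,0,0,0],[-1,0,0,0,0,0,0]]' >/dev/null
python3 -m handwheel '[[-1,0,0,0,0,0,0],[-1,0,0,0,0,0,0],[-1,0,0,0,0,0,0],[-1,0,0,0,0,0,0],[-1,0,0,0,0,0,0],[-1,0,0,0,0,0,0],[-1,0,0,0,0,0,0],[-1,0,0,0,0,0,0],[-1,0,0,0,0,0,0],[-1,0,0,0,0,0,0],[-1,0,0,0,0,0,0],[-1,0,0,0,0,0,0]]' >/dev/null
python3 -m handwheel '[[-1,0,0,0,0,0,0],[-1,0,0,0,0,0,0],[-1,0,0,0,0,0,0],[-1,0,0,0,0,0,0],[-1,0,0,0,0,0,0],[-1,0,0,0,0,0,0],[-1,0,0,0,0,0,0],[-1,0,0,0,0,0,0],[-1,0,0,0,0,0,0],[-1,0,0,0,0,0,0],[-1,0,0,0,0,0,0],[-1,0,0,0,0,0,0]]' >/dev/null
python3 -m handwheel '[[-1,0,0,-1,0,0,0],[-1,0,0,-2,0,0,0],[-1,0,0,-2,0,0,0],[-1,0,0,-1,0,0,0],[-1,-1,0,0,0,0,0],[-1,-2,0,0,0,0,0],[-1,-2,0,0,0,0,0],[-1,-2.2,0.5,0,0,0,0],[-1,-2.2,0.5,0,0,0,0],[-1,-2.2,0.5,0,0,0,0],[-1,-2.2,0.5,0,0,0,0],[-1,-2,0,0,0,0,0]]' >/dev/null
python3 -m handwheel '[[-1,-0.9,0,0,0,0,0],[-1,0,0,0,0,0,0],[-1,0,0,0,0,0,0]]' >/dev/null; python3 -c "from h import *;st()"
```

```text
panel [167.  -50.  106.3] rot [ 180.    -0.  -173.8] F [-0.4  0.2 -0.2] gap -0.1 t 15.32
```

```bash
python3 -m handwheel '[[-1,0,0,1,0,0,0],[-1,0,0,1.5,0,0,0],[-1,0,0,1.5,0,0,0],[-1,0,0,1,0,0,0],[-1,0,0,1,0,0,0],[-1,0,0,0.6,0,0,0],[-1,0,0,0.4,0,0,0],[-1,0,0,0,0,0,0]]' >/dev/null; python3 -c "from h import *;st()"
python3 -m handwheel '[[-1,0.5,0,0,0,0,0],[-1,0.5,0,0,0,0,0],[-1,0.5,0,0,0,0,0],[-1,0.7,0,0,0,0,0],[-1,0.7,0,0,0,0,0],[-1,0.7,0,0,0,0,0],[-1,0.7,0,0,0,0,0],[-1,0.7,0,0,0,0,0],[-1,0.7,0,0,0,0,0],[-1,0.7,0,0,0,0,0],[-1,0.7,0,0,0,0,0],[-1,0.7,0,0,0,0,0]]' >/dev/null; python3 -c "from h import *;st()"
python3 -m handwheel '[[-1,0.6,0,0,0,0,0],[-1,0.5,0,0,0,0,0],[-1,0.4,0,0,0,0,0],[-1,0.3,0,0,0,0,0],[-1,0,0,0,0,0,0]]' >/dev/null; python3 -c "from h import *;st()"
```

```text
panel [166.5 -50.1  35.6] rot [ 1.800e+02 -1.000e-01 -1.739e+02] F [-0.4  1.2 -0.4] gap 0.0 t 15.98
panel [ 88.5 -50.4  36.5] rot [ 180.     0.  -173.9] F [1.7 0.7 0.3] gap -0.1 t 16.98
panel [ 70.4 -50.5  36.3] rot [ 1.800e+02 -1.000e-01 -1.739e+02] F [ 1.3 -0.6 -0.5] gap 0.2 t 17.4
```

```bash
python3 -m handwheel '[[-1,0.2,0,0,0,0,0],[-1,0.2,0,0,0,0,0],[-1,0.2,0,0,0,0,0],[-1,0.2,0,0,0,0,0],[-1,0.1,0,0,0,0,0],[-1,0,0,0,0,0,0]]' >/dev/null; python3 -c "from h import *;st()"
python3 -m handwheel '[[-1,0.1,0,0,0,0,0],[-1,0.1,0,0,0,0,0],[-1,0,0,0,0,0,0]]' >/dev/null; python3 -c "from h import *;st()"
```

```text
panel [ 61.8 -50.6  36.4] rot [-180.    -0.  -173.9] F [0.2 0.1 0.1] gap 0.0 t 17.9
panel [ 61.1 -50.6  36.7] rot [-1.800e+02  1.000e-01 -1.739e+02] F [ 5.8  0.7 -3.9] gap -0.0 t 18.15
```

The stop shows again at about 6 N, so the cover should be shut. I'm backing off, rising, and checking.

```bash
python3 -m handwheel '[[-1,-0.5,0,0,0,0,0],[-1,-0.7,0,0,0,0,0],[-1,0,0,-1.5,0,0,0],[-1,0,0,-3,0,0,0],[-1,0,0,-3,0,0,0],[-1,0,0,-3,0,0,0],[-1,0,0,-3,0,0,0],[-1,0,0,-1.5,0,0,0],[-1,0,0,0,0,0,0],[-1,0,0,0,0,0,0],[-1,0,0,0,0,0,0]]' >/dev/null; python3 - <<'E'
from h import *
from bench import *
a,b=snapshot("top"),snapshot("side");st()
for p in(a,b):
    for q in("ridge","bottle","tape","cutter"):
        for r in place_of(p,q)[:1]:print(q,panel(r["location"]).round(1) if q=="ridge" else np.round(r["location"]),round(r["conf"],2))
cv2.imwrite("pics/g.png",b["image"][:,:,::-1])
E
```

```text
panel [ 71.2 -50.3 184.5] rot [ 180.    -0.2 -173.9] F [ 0.1 -0.1 -0.2] gap 0.1 t 19.17
ridge [41.6  0.2 61.7] 0.63
bottle [555. 377.   1.] 0.95
cutter [374. 198.   0.] 0.69
ridge [41.  -0.6 63.1] 0.6
bottle [560. 375.  -2.] 0.84
tape [ 618. -170.    0.] 0.77
cutter [376. 196.   0.] 0.64
```

View pics/g.png

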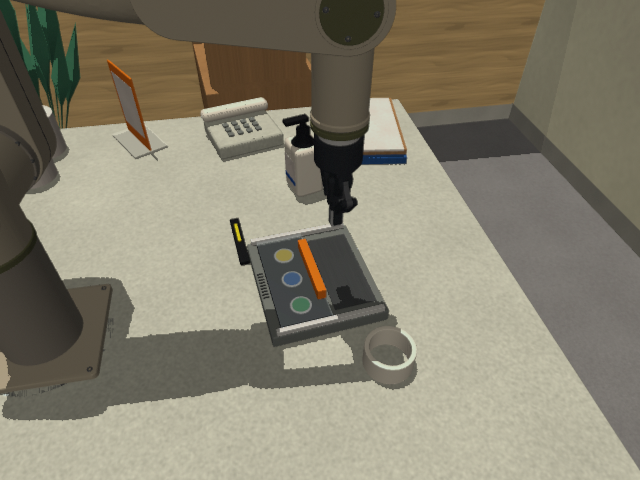

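The ridge is back at panel x ≈ 41 (shut), around pixel (312,268). The bystanders are where they were, and the arm is clear.

```bash
python3 -c "from bench import hand_in;print(hand_in())"
```

```text
the job is handed in; nothing more can be done
None
```

The job is handed in: I pushed the cover fully open, pointed about 3 cm above the green sensor for over 3 s, and pushed the cover fully shut; the fingertips sat about 34 mm higher than the tool data says, so I set that height from the camera images; the bottle, tape and cutter were not moved.

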